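Put the tealight away and click the slide-top box shut

ROBOT

A 6-joint arm with a two-finger parallel gripper is mounted at the origin on a cart in front of the work surface, level with it; the furniture and walls round the work are solid. World frame = base frame: x ahead of the robot, y to its left, z up, the work surface at z = 0. Lengths are in m, angles in rad, forces in N, time in s.
With the tool pointing down it reaches from about 0.25 to 0.8 m from the base axis. Payload 8.5 kg.
Tool frame: the origin (TCP) lies midway between the tips of the shut fingers; the grasp point (between the pads) lies 19 mm behind it (env.grip_point_offset is the distance from the TCP to the grasp point, in m); z points along the fingers, y is the line along which they close (so a half turn about z gives the same grasp; the last joint's range is limited). The gripper opens to 85 mm and grips with 20 to 120 N. Pads are 22 mm wide; open, the fingers measure 114 mm over their backs; the gripper's body (76 mm by 85 mm) begins 54 mm behind the grasp point. The pads swing forward as they close: fully open they stand 13 mm farther back than shut.
Start: joints at [1.2, 0.238, -0.013, 1.319, 0, 1.571], TCP at [0.19, 0.489, 0.194] pointing down, gripper open.
Joint ranges: [-2.66, 2.66], [-1.03, 1.9], [-1.14, 1.46], [-1.82, 2.27], [-1.45, 1.34], [-3.14, 3.14]. Speed limits (rad/s): [2.22, 2.22, 2.79, 3.14, 3.14, 3.14].

INTERFACE

Orientations are given as a unit quaternion [x, y, z, w].
In Python, from plant import readout, capture, get_calibration, order, env gives the robot as it stands. The module is installed in compiled form; this text tells all that it offers.
- The arm moves only by the tool arm_command, never from a script. Its argument "plan" is a list of rows, each an object of numbers: "dx", "dy", "dz": the shift along the tool's x, y, z in units of 1 m (1.0 is 1 m); "rx", "ry", "rz": the turn, a rotation vector about the tool's x, y, z in units of 90 degrees (1.0 is 90 degrees); "hand": the closure in counts, from 0 (fully open) to 255 (shut). A call has 1 to 10 rows; each row shifts and turns the commanded pose from where the row before left it, along the tool's axes as they then stand; what a row does not reach is not made up. A row lasts 1/8 s, in which the tool goes at most 62.5 mm and 10.7 degrees, less where a joint would pass 70% of its speed; a pose out of reach is approached as far as the arm can. A call with a number of a shift or a turn outside -1 to 1 is refused whole. A call with a gripper value outside its range is refused whole. The fingers move at their own pace and stop on an object; the grip force is fixed at half the most. Time passes only in rows, so rows that do not move let the fingers close. It gives the time, the measured TCP pose, the force, the opening and the grip force at its end, in the units of the state.
- readout.sense(): the state, without advancing time (a new reading comes with each control period).
- capture(name): name is "side" or "top"; returns (picture, depth): 384x512x3 uint8, blue, green, red; 384x512 float32, m along the optical axis (not along the pixel's ray), 0 where there is no reading.
- get_calibration(name): a dict with "camera_matrix" (3x3 intrinsics, pixels), "eye" and "attitude" of the camera in the world. Camera axes: x right, y down, z forward; pixel columns grow to the right and rows downward; lengths in m; the calibration is good to about 2 mm. A picture is of the moment at which its call begins. get_calibration takes no time and is no camera call.
- order.job_done(): hands the job in; it is judged then, once.
The state is a dict: "t": time; "q": joint angles; "joint_vel": joint speeds; "effort": joint torques, N m; "tcp_pos": TCP position; "eef_rot": TCP orientation; "ft_force": force on the tool from outside, world axes, zero at the start; "torque": the same for the moment, N m; "grip_width": finger opening in m; "grasp_force": force on a finger pad.
Only numpy, scipy, OpenCV 4.12 (cv2) and the standard library are available. Lean on these libraries where they do the work, as an engineer would, in place of code of your own. Each camera call takes 0.05 s, during which the arm holds its last target. There are 200 camera calls.

TASK

Put the loose tealight flat into the open part of the dark wooden candle box, beside those already stored there. Then slide the box's grooved lid along its channel, gently, over the spring ridge at the far end until it clicks home and stays shut; feel for the click and do not force the lid against its end stop (never push with more than about 15 N). Leave the glass candle, the food tin and the mug where they stand.

Things in the scene. Friction and masses are not known exactly. Their poses are not given: they have to be found in the camera images.
- tealight_center (a point): the loose tealight: small round candle in a pale cup, green wax, 38 mm across and 15 mm high, about 20 g, standing upright on the worktop to the left of the box; the point is its centre, half-way up
- candle_box: dark wooden slide-top box, fixed, 230 x 114 mm, 51 mm high. Origin: on the worktop on its middle line; +x = the direction in which the lid slides shut, z up. Front wall x -112 to -106 mm, only 32 mm high (the lid runs in over it); cavity x -106 to +45, y -45 to +45, floor at z 5 mm; end wall x 112 to 118. Four fixed tealights fill x -106 to -28. Grooves along both sides, lips over them up to z 51 mm, 91 mm apart
- free_space (a point): middle of the free part of the box's floor (12 mm ahead of the box's origin, z 5 mm); its axes are the box's. With the lid as found the opening above it runs at least from 33 mm behind this point to 33 mm ahead, and 45 mm to either side
- lid: loose pale wooden lid, 218 x 100 x 10 mm, about 160 g, its end already in the grooves (1.5 mm play up and sideways); the outer end overhangs and may sag 2 mm. Origin: in its underside, 88 mm from the leading edge; +x along the box's +x. It starts at about -120 to -112 mm along the box's x; home is between -10 and +10 mm (nominal 0), where the notch in its underside, at its x = +70 mm, takes the ridge
- pull_bar (a point): centre of the darker wooden pull bar on the lid's top, 45 mm behind the lid's origin: 14 mm along the sliding direction, 46 mm across, rising 17 mm above the lid's top face (the point lies 9 mm above that face). Push it from behind or pinch it from above; 78 mm of bare lid lies behind it
- catch_ridge (a joint): how far the sprung ridge (polished steel bar, its round top 4 mm proud of the surface on which the lid slides) is pressed down, in m: 0 = fully up (free, or in the lid's notch), 0.002 to 0.003 = held down by the lid's leading part. It starts to yield at about 6 N
- glass_candle: bystander: pink candle in a clear glass, 76 mm across, 90 mm high; origin at the centre of its underside
- food_tin: bystander: low green and gold food tin, 75 mm across, 58 mm high; origin at the centre of its underside
- dark_mug: bystander: dark grey mug, 88 mm across (126 mm with the handle), 106 mm high; origin at its underside
- catch_nominal (a point): nominal place of the ridge, on the box's middle line, 70 mm ahead of the box's origin, z 32 mm, where the lid's underside slides. The real steel strip with ridge and rubber end buffer was screwed on by hand: it lies anywhere up to 10 mm either way along x and is not measured. The buffer is met about 1.5 mm past the lid's home and yields only 1 mm per 20 N
- lid_nose (a point): middle of the lid's rounded leading edge (88 mm ahead of the lid's origin, 5 mm above its underside). It meets the ridge about 23 mm before home: the push then rises to about 7 to 11 N, falls while the ridge is held down, and the ridge snaps up into the notch at home. Elsewhere the waxed lid slides with under 2 N
Things that resemble listed ones, but are neither listed nor needed, are in the scene too. What is meant by the part that bears tealight_center is not turquoise, and is the smaller of those in its own colour.

How it is judged:
By the outcome, as a careful person would: the job done as asked, in the order asked, and still so for the second after the job is handed in, with the robot touching nothing.
It also fails if it takes over 70 s, if anything falls off the work surface, if the arm or the gripper's body presses on something with over 40 N, if the wrist force passes 120 N, or if a joint passes its speed limit or range.

## Working session

There is one attempt and no reset: what is moved stays moved. The work goes in short steps, Python scripts to look and compute and a tool call to move; the robot and the scene stay as the last step left them, time stands still between calls to the robot, and variables do not carry over. Pictures are saved under pics/ and viewed, at most 10 in all, crops included, and the job is handed in when it is done.

Besides the shell and the picture viewer there is one more tool, called in YAML: its name, and indented under it one key for each argument. arm_command: Moves the arm, as the interface text tells. Its arguments: {"type":"object","properties":{"plan":{"type":"array","items":{"type":"object","properties":{"dx":{"type":"number"},"dy":{"type":"number"},"dz":{"type":"number"},"rx":{"type":"number"},"ry":{"type":"number"},"rz":{"type":"number"},"hand":{"type":"number"}}}}},"required":["plan"]}

```bash
mkdir -p pics
cat > h.py <<'E'
import numpy as np, cv2
from plant import readout, capture, get_calibration, order, env
from scipy.spatial.transform import Rotation as R
def cam(n):
    c=get_calibration(n); K=np.array(c["camera_matrix"]); a=np.array(c["attitude"])
    M=R.from_quat(a).as_matrix() if a.size==4 else a.reshape(3,3)
    return K,np.array(c["eye"]),M
def ray(n,u,v):
    K,e,M=cam(n); return e,M@np.linalg.solve(K,np.array([u,v,1.]))
def plane(n,u,v,z):
    e,d=ray(n,u,v); return e+d*(z-e[2])/d[2]
def cloud(n,D):
    K,e,M=cam(n); v,u=np.mgrid[:D.shape[0],:D.shape[1]]
    p=np.stack([(u-K[0,2])/K[0,0]*D,(v-K[1,2])/K[1,1]*D,D],-1)
    return p@M.T+e
E
python3 - <<'E'
from h import *
for n in("side","top"):
    I,D=capture(n); cv2.imwrite(f"pics/{n}0.png",I); np.save(f"{n}0.npy",D)
    print(n,get_calibration(n))
s=readout.sense(); print(s)
E
```

```text
side {'camera_matrix': array([[361.20485508,   0.        , 256.97108609],
       [  0.        , 361.20485508, 193.77420298],
       [  0.        ,   0.        ,   1.        ]]), 'eye': array([0.34190621, 1.03204141, 0.62354675]), 'attitude': array([-0.07436977,  0.85523119, -0.50951794,  0.05865332])}
top {'camera_matrix': array([[438.1262048 ,   0.        , 254.99575076],
       [  0.        , 438.1262048 , 193.8908704 ],
       [  0.        ,   0.        ,   1.        ]]), 'eye': array([ 0.1974884 , -0.03818412,  1.37458076]), 'attitude': array([ 0.76953104, -0.62530892,  0.08092841, -0.10129822])}
{'t': 0.1, 'q': array([ 1.19997113e+00,  2.38697427e-01, -1.41647046e-02,  1.31916904e+00,
       -8.62573331e-06,  1.57081317e+00]), 'joint_vel': array([ 0.00015849, -0.00119646,  0.00344109,  0.00068562,  0.00027392,
        0.00206567]), 'effort': array([-1.18113883e-03, -5.39722860e+01,  3.46997631e+01,  1.34379885e-02,
       -1.23506866e-04,  3.93058360e-05]), 'tcp_pos': array([0.19010808, 0.4889368 , 0.19335622]), 'eef_rot': array([ 1.84360318e-01,  9.82858531e-01, -6.07637414e-04, -1.09579313e-04]), 'ft_force': array([ 0.34981089, -0.65504079,  0.06117486]), 'torque': array([ 0.02299406, -0.00178743, -0.01113717]), 'grasp_force': 0.0, 'grip_width': 0.0854297928215265}
```

View pics/top0.png

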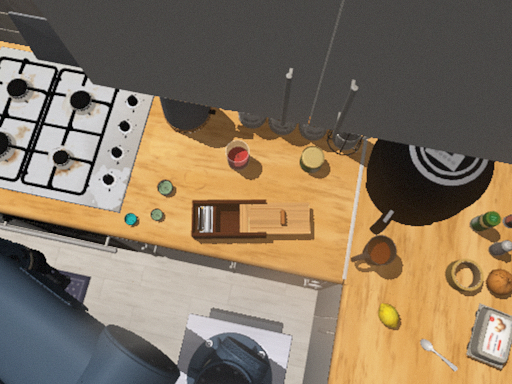

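View pics/side0.png

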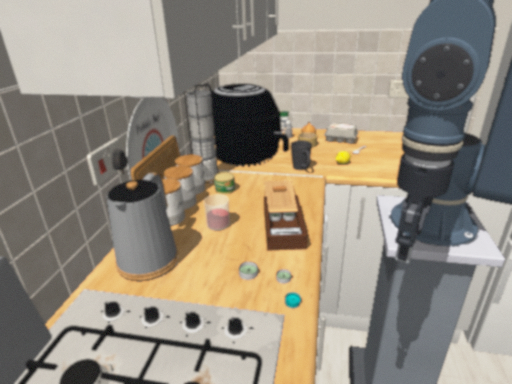

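The top view shows three loose round candles: green at (165,187), green at (157,215) and turquoise at (131,219). The one meant should be (157,215), because it is the smaller of the two green ones. The box's ridge end is at (207,219), and the lid sticks out to the right with its bar at (283,217). I'll confirm this in a crop and measure.

Run:
```python
from h import *
T=cv2.imread("pics/top0.png");S=cv2.imread("pics/side0.png")
a=cv2.resize(T[175:250,115:325],None,fx=3.8,fy=3.8,interpolation=cv2.INTER_CUBIC)
b=cv2.resize(S[175:315,215:335],None,fx=2,fy=2,interpolation=cv2.INTER_CUBIC)
o=np.zeros((a.shape[0]+b.shape[0],800,3),np.uint8);o[:a.shape[0],:a.shape[1]]=a[:,:800];o[a.shape[0]:,:b.shape[1]]=b
cv2.imwrite("pics/crop.png",o)
P={n:cloud(n,np.load(n+"0.npy")) for n in("top","side")}
for n,I in(("top",T),("side",S)):
    p=P[n]; h=cv2.cvtColor(I,cv2.COLOR_BGR2HSV)
    print(n,"worktop z",[np.round(p[v,u],4) for u,v in ([(180,210),(145,200)] if n=="top" else [(260,290),(230,260)])])
    m=((h[...,0]>40)&(h[...,0]<100)&(h[...,1]>40)&(h[...,2]>60)).astype(np.uint8)
    k,L,st,c=cv2.connectedComponentsWithStats(m)
    for i in range(1,k):
        if st[i,4]>15:
            q=p[L==i]; print(n,c[i].round(1),st[i,2:],np.median(q,0).round(4),plane(n,*c[i],.013).round(4))
    # non-worktop blobs via height near tealights
    m=((p[...,2]>.006)&(p[...,2]<.1)&(p[...,0]>0.1)&(p[...,0]<.65)&(p[...,1]>-.3)&(p[...,1]<.5)).astype(np.uint8)
    k,L,st,c=cv2.connectedComponentsWithStats(m)
    for i in range(1,k):
        if st[i,4]>25:
            q=p[L==i]; print(" H",n,c[i].round(1),st[i],"mid",((q.min(0)+q.max(0))/2).round(4),"ext",np.ptp(q,axis=0).round(4),"zmed",np.median(q[:,2]).round(4))
```

```text
top worktop z [array([0.4519, 0.2633, 0.0067]), array([ 0.4632,  0.3856, -0.0057])]
top [165.1 187.3] [ 14  14 138] [0.5142 0.3287 0.0101] [0.5138 0.3278 0.013 ]
top [156.4 214.4] [11 11 90] [0.4218 0.3332 0.0078] [0.4213 0.3316 0.013 ]
top [130.6 218.8] [ 12  12 108] [0.392  0.4106 0.0083] [0.3909 0.4081 0.013 ]
top [491.6 218.2] [ 17  14 140] [ 0.5977 -0.6665  0.1056] [ 0.6264 -0.7105  0.013 ]
 H top [121.9 175.8] [106 140  33  72 588] mid [0.5279 0.4746 0.0111] ext [0.2436 0.0507 0.0102] zmed 0.0083
 H top [236.7 162.6] [226 155  22  16 228] mid [0.6337 0.118  0.0505] ext [0.0323 0.0685 0.0878] zmed 0.0454
 H top [164.3 186.7] [157 179  16  16 179] mid [0.517  0.3311 0.0152] ext [0.0524 0.0511 0.0184] zmed 0.011
 H top [366.3 185. ] [365 179   4  11  27] mid [ 0.6316 -0.2936  0.0663] ext [0.0275 0.0126 0.0643] zmed 0.0764
 H top [249.8 218. ] [ 190  198  120   41 3854] mid [0.4707 0.0419 0.0357] ext [0.196  0.385  0.0593] zmed 0.0411
 H top [156.  213.8] [150 208  13  12  87] mid [0.4237 0.3338 0.0126] ext [0.0371 0.0392 0.0128] zmed 0.0097
 H top [129.6 218.4] [124 213  13  12  9
[... 1160 characters left out ...]
0.1777 0.384  0.0543] zmed 0.0414
 H side [222.5 213.4] [215 195  15  35 361] mid [0.6347 0.1186 0.0493] ext [0.0298 0.0775 0.0859] zmed 0.057
 H side [394.2 215.4] [390 205   9  22 135] mid [ 0.1126 -0.0061  0.0114] ext [0.0251 0.1252 0.0106] zmed 0.0131
 H side [247.5 269.5] [238 261  20  18 282] mid [0.5158 0.3281 0.0145] ext [0.049  0.0528 0.0169] zmed 0.0119
 H side [282.9 275. ] [276 269  15  14 162] mid [0.424  0.3324 0.0126] ext [0.0366 0.0426 0.0131] zmed 0.0094
 H side [291.9 298.9] [284 292  17  15 203] mid [0.3932 0.4091 0.0117] ext [0.0372 0.0402 0.0113] zmed 0.0093
 H side [231.1 314.8] [ 174  301  109   30 1386] mid [0.529  0.4765 0.0086] ext [0.2418 0.047  0.0053] zmed 0.0076
```

View pics/crop.png

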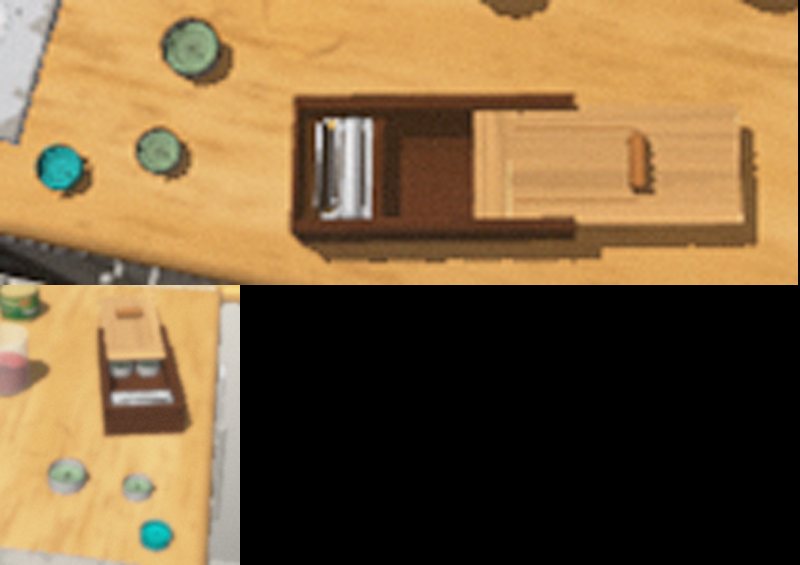

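The crop confirms the tealight is the small green one in a pale cup at top-view pixel (157,215). It measures about 38 mm across, the other green one about 51 mm, and the third is turquoise. Next I'll measure the box axis, the lid and the bar.

```bash
cat > box.py <<'E'
from h import *
def pts(n,I,D):
    p=cloud(n,D);h=cv2.cvtColor(I,cv2.COLOR_BGR2HSV)
    roi=(p[...,0]>.36)&(p[...,0]<.58)&(p[...,1]>-.2)&(p[...,1]<.26)
    dark=roi&(h[...,2]<135)&(h[...,0]<20)&(p[...,2]>.044)&(p[...,2]<.058)
    lid=roi&(h[...,2]>140)&(h[...,1]>60)&(p[...,2]>.036)&(p[...,2]<.048)
    bar=roi&(p[...,2]>.0525)&(p[...,2]<.075)&(p[...,1]<.04)
    return p,dark,lid,bar
E
python3 - <<'E'
from box import *
for n in("top","side"):
    I=cv2.imread(f"pics/{n}0.png");D=np.load(n+"0.npy");p,d,l,b=pts(n,I,D)
    for nm,m in(("rim",d),("lid",l),("bar",b)):
        q=p[m]; 
        if len(q)<4: print(nm,len(q));continue
        (cx,cy),(w,h),a=cv2.minAreaRect(q[:,:2].astype(np.float32))
        print(n,nm,len(q),"c",round(cx,4),round(cy,4),"wh",round(w,4),round(h,4),"ang",round(a,2),"z",np.percentile(q[:,2],[5,50,95]).round(4))
# rays: box corners & bar pixels in top crop (px/3.8+offset)
f=lambda u,v:(115+u/3.8-.37,175+v/3.8-.37)
for nm,u,v,z in(("endL far",295,96,.051),("endL near",293,237,.051),("front far",575,95,.051),("front near",575,238,.051),("lid lead far",473,109,.042),("lid lead near",473,219,.042),("lid tail far",738,105,.042),("lid tail near",742,221,.042),("bar c",637,159,.059)):
    print(nm,plane("top",*f(u,v),z).round(4))
E
```

```text
top rim 569 c 0.4584 0.0715 wh 0.1129 0.2882 ang 12.32 z [0.0454 0.0511 0.0555]
top lid 1912 c 0.4698 0.0374 wh 0.1134 0.3656 ang 13.27 z [0.0374 0.0415 0.0459]
top bar 108 c 0.4656 -0.0167 wh 0.1046 0.1228 ang 85.85 z [0.0528 0.056  0.0612]
side rim 348 c 0.4514 0.1088 wh 0.1125 0.2197 ang 12.3 z [0.0455 0.0517 0.0538]
side lid 844 c 0.4738 0.0343 wh 0.1039 0.3727 ang 10.56 z [0.0392 0.0425 0.0454]
side bar 67 c 0.4711 -0.0156 wh 0.1143 0.1078 ang 0.22 z [0.0527 0.055  0.0598]
endL far [0.4827 0.2241 0.051 ]
endL near [0.3692 0.1976 0.051 ]
front far [ 5.305e-01 -5.000e-04  5.100e-02]
front near [ 0.4146 -0.0239  0.051 ]
lid lead far [0.5039 0.0797 0.042 ]
lid lead near [0.4144 0.0601 0.042 ]
lid tail far [ 0.5518 -0.1333  0.042 ]
lid tail near [ 0.4573 -0.1533  0.042 ]
bar c [ 0.4865 -0.0602  0.059 ]
```

Measured, with the heights agreeing in both views:
- **Box:** the axis is e = (-0.209, 0.978), about 102.1°, and the origin is about (0.4528, 0.097).
- **Lid:** the nose is at x ≈ -28 mm, so the lid's origin is at about -116 mm.
- **Tealight:** about (0.423, 0.3325).

I'll turn the tool so that its x lies along e.

arm_command:
  plan:
    - {"rz": 0.105, "hand": 80}
    - {"rz": 0.105, "hand": 80}
    - {"rz": 0.105, "hand": 80}
    - {"rz": 0.105, "hand": 80}
    - {"rz": 0.105, "hand": 80}
    - {"rz": 0.105, "hand": 80}
    - {"hand": 80}

```text
invalid input
```

```bash
cat >> h.py <<'E'
def delta(target):
    s=readout.sense();M=R.from_quat(s["eef_rot"]).as_matrix()
    print("tcp",s["tcp_pos"].round(4),"x",M[:,0].round(3),"z",M[:,2].round(3),"w",round(s["grip_width"],4),"q",s["q"].round(2),"f",s["ft_force"].round(2))
    print("tool delta",(M.T@(np.array(target)-s["tcp_pos"])).round(4))
E
python3 -c "
from h import *
delta([.423,.3325,.10])"
```

```text
tcp [0.1901 0.4889 0.1934] x [-0.932  0.362 -0.   ] z [-0.    -0.001 -1.   ] w 0.0854 q [ 1.2   0.24 -0.01  1.32 -0.    1.57] f [ 0.35 -0.66  0.06]
tool delta [-0.2738 -0.0613  0.0934]
```

The call was refused, probably because every row needs all its keys.

arm_command:
  plan:
    - {"dx": 0, "dy": 0, "dz": 0, "rx": 0, "ry": 0, "rz": 0.105, "hand": 80}
    - {"dx": 0, "dy": 0, "dz": 0, "rx": 0, "ry": 0, "rz": 0.105, "hand": 80}
    - {"dx": 0, "dy": 0, "dz": 0, "rx": 0, "ry": 0, "rz": 0.105, "hand": 80}
    - {"dx": 0, "dy": 0, "dz": 0, "rx": 0, "ry": 0, "rz": 0.105, "hand": 80}
    - {"dx": 0, "dy": 0, "dz": 0, "rx": 0, "ry": 0, "rz": 0.105, "hand": 80}
    - {"dx": 0, "dy": 0, "dz": 0, "rx": 0, "ry": 0, "rz": 0.105, "hand": 80}
    - {"dx": 0, "dy": 0, "dz": 0, "rx": 0, "ry": 0, "rz": 0, "hand": 80}

```text
t: 0.98
tcp_pos: [0.1901, 0.489, 0.1935]
eef_rot: [0.629, 0.778, -0.0, 0.0]
ft_force: [-0.3, -0.2, 0.2]
grip_width: 0.0586
grasp_force: 0.0
```

```bash
python3 -c "
from h import *
delta([.423,.3325,.10])"
```

```text
tcp [0.1901 0.489  0.1935] x [-0.21   0.978 -0.001] z [-0.    -0.001 -1.   ] w 0.0586 q [ 1.2   0.24 -0.01  1.32 -0.    2.56] f [-0.35 -0.17  0.18]
tool delta [-0.2019  0.1949  0.0936]
```

arm_command:
  plan:
    - {"dx": -0.029, "dy": 0.028, "dz": 0.0134, "rx": 0, "ry": 0, "rz": 0, "hand": 80}
    - {"dx": -0.029, "dy": 0.028, "dz": 0.0134, "rx": 0, "ry": 0, "rz": 0, "hand": 80}
    - {"dx": -0.029, "dy": 0.028, "dz": 0.0134, "rx": 0, "ry": 0, "rz": 0, "hand": 80}
    - {"dx": -0.029, "dy": 0.028, "dz": 0.0134, "rx": 0, "ry": 0, "rz": 0, "hand": 80}
    - {"dx": -0.029, "dy": 0.028, "dz": 0.0134, "rx": 0, "ry": 0, "rz": 0, "hand": 80}
    - {"dx": -0.029, "dy": 0.028, "dz": 0.0134, "rx": 0, "ry": 0, "rz": 0, "hand": 80}
    - {"dx": -0.028, "dy": 0.027, "dz": 0.0134, "rx": 0, "ry": 0, "rz": 0, "hand": 80}
    - {"dx": 0, "dy": 0, "dz": 0, "rx": 0, "ry": 0, "rz": 0, "hand": 80}

```text
t: 1.98
tcp_pos: [0.4243, 0.3306, 0.0988]
eef_rot: [0.629, 0.778, -0.001, -0.0]
ft_force: [-0.0, -0.1, -0.0]
grip_width: 0.0586
grasp_force: 0.0
```

```bash
python3 -c "
from h import *
delta([.423,.3325,.001])
for n in ('top','side'):
  I,D=capture(n);p=cloud(n,D);h=cv2.cvtColor(I,cv2.COLOR_BGR2HSV)
  m=((h[...,0]>40)&(h[...,0]<100)&(h[...,1]>40)&(h[...,2]>60)&(p[...,2]<.04)).astype(np.uint8)
  k,L,st,c=cv2.connectedComponentsWithStats(m)
  for i in range(1,k):
    if st[i,4]>25: print(n,c[i].round(1),st[i,4],plane(n,*c[i],.013).round(4))
  cv2.imwrite(f'pics/{n}1.png',I)
"
```

```text
tcp [0.4243 0.3306 0.0988] x [-0.21   0.978 -0.001] z [-0.001 -0.002 -1.   ] w 0.0586 q [ 0.66  0.31 -0.16  1.1  -0.    2.02] f [-0.04 -0.14 -0.04]
tool delta [ 0.0023 -0.0007  0.0978]
top [165.1 187.3] 143 [0.5138 0.3277 0.013 ]
top [157.3 214.1] 74 [0.4229 0.3292 0.013 ]
side [223.8 187.6] 89 [ 0.6993 -0.1092  0.013 ]
side [247.8 269.1] 89 [0.5157 0.3256 0.013 ]
side [283.6 275. ] 49 [0.4222 0.3335 0.013 ]
side [292.3 299.5] 199 [0.392  0.4136 0.013 ]
```

arm_command:
  plan:
    - {"dx": 0.002, "dy": -0.001, "dz": 0.03, "rx": 0, "ry": 0, "rz": 0, "hand": 80}
    - {"dx": 0, "dy": 0, "dz": 0.03, "rx": 0, "ry": 0, "rz": 0, "hand": 80}
    - {"dx": 0, "dy": 0, "dz": 0.02, "rx": 0, "ry": 0, "rz": 0, "hand": 80}
    - {"dx": 0, "dy": 0, "dz": 0.012, "rx": 0, "ry": 0, "rz": 0, "hand": 80}
    - {"dx": 0, "dy": 0, "dz": 0.005, "rx": 0, "ry": 0, "rz": 0, "hand": 80}
    - {"dx": 0, "dy": 0, "dz": 0, "rx": 0, "ry": 0, "rz": 0, "hand": 80}

```text
t: 2.82
tcp_pos: [0.4217, 0.3345, 0.0034]
eef_rot: [0.629, 0.778, 0.0, 0.0]
ft_force: [0.2, -0.4, 0.6]
grip_width: 0.0583
grasp_force: 0.0
```

arm_command:
  plan:
    - {"dx": 0, "dy": 0, "dz": 0, "rx": 0, "ry": 0, "rz": 0, "hand": 110}
    - {"dx": 0, "dy": 0, "dz": 0, "rx": 0, "ry": 0, "rz": 0, "hand": 130}
    - {"dx": 0, "dy": 0, "dz": 0, "rx": 0, "ry": 0, "rz": 0, "hand": 160}
    - {"dx": 0, "dy": 0, "dz": 0, "rx": 0, "ry": 0, "rz": 0, "hand": 160}
    - {"dx": 0, "dy": 0, "dz": 0, "rx": 0, "ry": 0, "rz": 0, "hand": 160}

```text
t: 3.45
tcp_pos: [0.4217, 0.3342, 0.0031]
eef_rot: [0.629, 0.777, -0.0, 0.0]
ft_force: [-0.5, 0.1, -0.1]
grip_width: 0.0319
grasp_force: 0.0
```

The fingers closed to 32 mm without gripping, so I'll look.

```bash
python3 -c "
from h import *
delta([.423,.3325,.001])
o=[]
for n,(u,v) in (('top',(157,214)),('side',(283,275))):
  I,D=capture(n);p=cloud(n,D);h=cv2.cvtColor(I,cv2.COLOR_BGR2HSV)
  m=((h[...,0]>40)&(h[...,0]<100)&(h[...,1]>40)&(h[...,2]>60)&(p[...,2]<.04)).astype(np.uint8)
  k,L,st,c=cv2.connectedComponentsWithStats(m)
  for i in range(1,k):
    if st[i,4]>15: print(n,c[i].round(1),st[i,4],plane(n,*c[i],.013).round(4))
  o.append(cv2.resize(I[v-45:v+45,u-40:u+40],None,fx=5,fy=5,interpolation=cv2.INTER_CUBIC))
cv2.imwrite('pics/g2.png',np.hstack(o))
"
```

```text
tcp [0.4217 0.3342 0.0031] x [-0.209  0.978 -0.   ] z [-0. -0. -1.] w 0.0319 q [ 0.67  0.39 -0.31  0.87 -0.    2.03] f [-0.46  0.07 -0.13]
tool delta [-0.0019  0.0009  0.0021]
top [165.1 187.3] 142 [0.5138 0.3277 0.013 ]
top [158.2 213.9] 50 [0.4241 0.3266 0.013 ]
side [224.2 187.7] 92 [ 0.6979 -0.1091  0.013 ]
side [248.  269.1] 87 [0.5152 0.3256 0.013 ]
side [283.6 275.2] 46 [0.4221 0.334  0.013 ]
side [292.4 299.6] 200 [0.3918 0.4139 0.013 ]
```

View pics/g2.png

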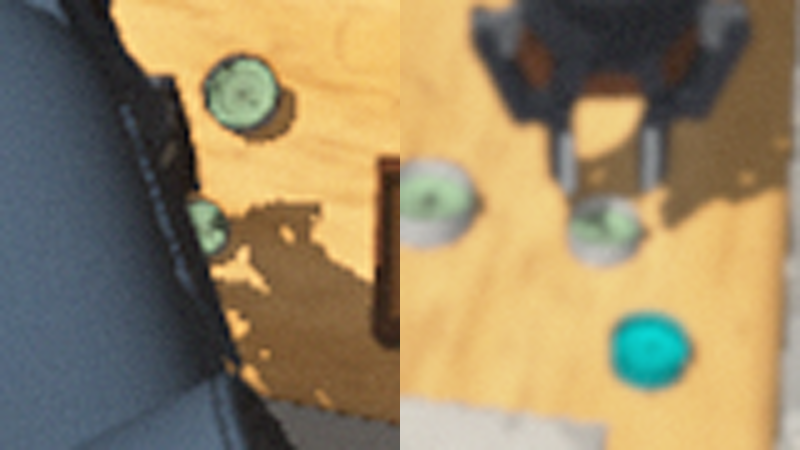

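Side view: the tips end at about crop (568,190) and (650,190), roughly above the tealight's rim. I'll measure the height of the tips from depth.

```bash
python3 -c "
from h import *
I,D=capture('side');p=cloud('side',D)
for u in (276,278,293):
  for v in range(254,274,2): print(u,v,p[v,u].round(3),I[v,u])
"
```

```text
276 254 [0.439 0.349 0.089] [68 78 89]
276 256 [0.44  0.344 0.079] [100 105 111]
276 258 [0.439 0.348 0.076] [154 155 156]
276 260 [0.44  0.347 0.069] [153 154 154]
276 262 [0.439 0.348 0.063] [153 152 151]
276 264 [0.439 0.35  0.059] [151 151 150]
276 266 [0.44  0.346 0.05 ] [149 152 152]
276 268 [0.44  0.347 0.044] [121 136 153]
276 270 [0.446 0.303 0.   ] [ 96 136 170]
276 272 [0.442 0.328 0.015] [106 153 191]
278 254 [ 0.45   0.235 -0.   ] [112 170 214]
278 256 [ 0.449  0.242 -0.001] [114 168 211]
278 258 [0.447 0.254 0.001] [126 173 213]
278 260 [ 0.446  0.26  -0.   ] [121 159 196]
278 262 [0.445 0.27  0.001] [101 117 137]
278 264 [ 0.444  0.277 -0.   ] [ 98 111 124]
278 266 [0.443 0.286 0.001] [ 95 109 122]
278 268 [0.442 0.294 0.   ] [ 80  96 113]
278 270 [0.438 0.321 0.016] [ 86 100 112]
278 272 [0.438 0.318 0.007] [108 116 118]
293 254 [0.399 0.343 0.089] [69 65 63]
293 256 [0.4   0.339 0.08 ] [122 119 116]
293 258 [0.399 0.342 0.076] [135 135 132]
293 260 [0.399 0.341 0.07 ] [137 136 132]
293 262 [0.399 0.34  0.063] [139 139 137]
293 264 [0.399 0.338 0.055] [138 137 135]
293 266 [0.399 0.338 0.049] [135 141 145]
293 268 [0.403 0.288 0.   ] [122 162 197]
293 270 [0.402 0.296 0.   ] [126 192 230]
293 272 [0.401 0.303 0.   ] [126 194 232]
```

The fingertips really stand at z ≈ 0.043 while the TCP reads 0.003, so the tips are about 40 mm higher than the TCP reading suggests. I'll trust vision: open, descend in small steps with force checks, and measure again.

arm_command:
  plan:
    - {"dx": 0, "dy": 0, "dz": 0, "rx": 0, "ry": 0, "rz": 0, "hand": 80}
    - {"dx": 0, "dy": 0, "dz": 0, "rx": 0, "ry": 0, "rz": 0, "hand": 80}
    - {"dx": 0, "dy": 0, "dz": 0, "rx": 0, "ry": 0, "rz": 0, "hand": 80}
    - {"dx": -0.001, "dy": 0.001, "dz": 0.005, "rx": 0, "ry": 0, "rz": 0, "hand": 80}
    - {"dx": 0, "dy": 0, "dz": 0.005, "rx": 0, "ry": 0, "rz": 0, "hand": 80}
    - {"dx": 0, "dy": 0, "dz": 0.005, "rx": 0, "ry": 0, "rz": 0, "hand": 80}
    - {"dx": 0, "dy": 0, "dz": 0, "rx": 0, "ry": 0, "rz": 0, "hand": 80}

```text
t: 4.47
tcp_pos: [0.4225, 0.3331, -0.0125]
eef_rot: [0.629, 0.777, -0.001, -0.0]
ft_force: [-0.5, 0.5, -0.0]
grip_width: 0.0588
grasp_force: 0.0
```

```bash
cat >> h.py <<'E'
def tips(save=None):
    I,D=capture('side');p=cloud('side',D);h=cv2.cvtColor(I,cv2.COLOR_BGR2HSV);t=readout.sense()["tcp_pos"]
    d=p-t; dark=((h[...,1]<70)|(h[...,2]<70))&(np.hypot(d[...,0],d[...,1])<.06)&(p[...,2]>.02)
    for u in range(260,320):
        c=np.where(dark[:,u])[0]
        if len(c): v=c.max(); print(u,v,p[v,u].round(3),end=';')
    print()
    if save: cv2.imwrite(save,I)
E
python3 -c "
from h import *
delta([.423,.3325,.001]); tips('pics/s3.png')"
```

```text
tcp [ 0.4225  0.3331 -0.0125] x [-0.209  0.978 -0.001] z [-0.001 -0.001 -1.   ] w 0.0588 q [ 0.67  0.41 -0.33  0.83 -0.    2.03] f [-0.47  0.47 -0.04]
tool delta [-0.0007  0.0003 -0.0135]
260 256 [0.477 0.356 0.084];261 257 [0.474 0.359 0.083];262 257 [0.472 0.355 0.081];263 257 [0.47  0.355 0.08 ];264 257 [0.468 0.351 0.077];265 257 [0.466 0.349 0.076];266 257 [0.463 0.35  0.077];267 259 [0.461 0.352 0.073];268 268 [0.459 0.349 0.043];269 269 [0.456 0.35  0.042];270 271 [0.454 0.35  0.036];271 271 [0.451 0.349 0.036];272 254 [0.449 0.35  0.089];273 253 [0.445 0.356 0.096];274 252 [0.443 0.354 0.098];275 250 [0.441 0.355 0.105];276 249 [0.439 0.349 0.104];277 248 [0.437 0.351 0.108];278 248 [0.435 0.347 0.105];279 248 [0.432 0.346 0.105];280 248 [0.43  0.344 0.103];281 248 [0.428 0.345 0.105];282 248 [0.426 0.344 0.105];283 248 [0.423 0.343 0.104];284 248 [0.421 0.343 0.104];285 248 [0.419 0.342 0.104];286 248 [0.416 0.341 0.103];287 248 [0.414 0.341 0.103];288 248 [0.412 0.34  0.103];289 248 [0.409 0.34  0.103];290 248 [0.407 0.34  0.103];291 248 [0.404 0.347 0.109];292 248 [0.402 0.344 0.107];293 249 [0.4   0.344 0.105];294 252 [0.397 0.343 0.095];295 253 [0.395 0.342 0.092];296 269 [0.391 0.34  0.042];297 270 [0.389 0.338 0.037];298 270 [0.387 0.335 0.035];299 268 [0.385 0.329 0.037];300 268 [0.382 0.333 0.041];301 261 [0.381 0.329 0.06 ];302 257 [0.379 0.329 0.072];303 256 [0.376 0.328 0.074];304 256 [0.374 0.33  0.076];305 256 [0.371 0.335 0.08 ];306 256 [0.369 0.334 0.08 ];307 256 [0.367 0.334 0.08 ];308 256 [0.364 0.331 0.078];309 249 [0.363 0.33  0.098];310 172 [0.369 0.334 0.301];311 171 [0.367 0.336 0.304];312 170 [0.365 0.337 0.307];313 167 [0.363 0.342 0.316];314 146 [0.364 0.341 0.362];315 134 [0.363 0.339 0.386];316 75 [0.366 0.354 0.502];317 74 [0.365 0.349 0.502];318 53 [0.365 0.348 0.538];319 45 [0.364 0.344 0.55 ];
```

arm_command:
  plan:
    - {"dx": 0, "dy": 0, "dz": 0.006, "rx": 0, "ry": 0, "rz": 0, "hand": 80}
    - {"dx": 0, "dy": 0, "dz": 0.006, "rx": 0, "ry": 0, "rz": 0, "hand": 80}
    - {"dx": 0, "dy": 0, "dz": 0.006, "rx": 0, "ry": 0, "rz": 0, "hand": 80}
    - {"dx": 0, "dy": 0, "dz": 0.004, "rx": 0, "ry": 0, "rz": 0, "hand": 80}
    - {"dx": 0, "dy": 0, "dz": 0.003, "rx": 0, "ry": 0, "rz": 0, "hand": 80}
    - {"dx": 0, "dy": 0, "dz": 0, "rx": 0, "ry": 0, "rz": 0, "hand": 80}

```text
t: 5.28
tcp_pos: [0.4228, 0.3333, -0.0371]
eef_rot: [0.629, 0.777, -0.0, -0.0]
ft_force: [0.2, -0.5, -0.6]
grip_width: 0.0585
grasp_force: 0.0
```

arm_command:
  plan:
    - {"dx": 0, "dy": 0, "dz": 0, "rx": 0, "ry": 0, "rz": 0, "hand": 110}
    - {"dx": 0, "dy": 0, "dz": 0, "rx": 0, "ry": 0, "rz": 0, "hand": 130}
    - {"dx": 0, "dy": 0, "dz": 0, "rx": 0, "ry": 0, "rz": 0, "hand": 160}
    - {"dx": 0, "dy": 0, "dz": 0, "rx": 0, "ry": 0, "rz": 0, "hand": 160}
    - {"dx": 0, "dy": 0, "dz": 0, "rx": 0, "ry": 0, "rz": 0, "hand": 160}

```text
t: 5.9
tcp_pos: [0.423, 0.3335, -0.0363]
eef_rot: [0.629, 0.777, 0.0, 0.0]
ft_force: [-1.7, -0.7, 5.7]
grip_width: 0.0353
grasp_force: 59.6
```

Gripped. I'll lift and check.

arm_command:
  plan:
    - {"dx": 0, "dy": 0, "dz": -0.005, "rx": 0, "ry": 0, "rz": 0, "hand": 160}
    - {"dx": 0, "dy": 0, "dz": -0.02, "rx": 0, "ry": 0, "rz": 0, "hand": 160}
    - {"dx": 0, "dy": 0, "dz": -0.03, "rx": 0, "ry": 0, "rz": 0, "hand": 160}
    - {"dx": 0, "dy": 0, "dz": -0.03, "rx": 0, "ry": 0, "rz": 0, "hand": 160}
    - {"dx": 0, "dy": 0, "dz": -0.02, "rx": 0, "ry": 0, "rz": 0, "hand": 160}
    - {"dx": 0, "dy": 0, "dz": 0, "rx": 0, "ry": 0, "rz": 0, "hand": 160}

```text
t: 6.65
tcp_pos: [0.4238, 0.3342, 0.0697]
eef_rot: [0.629, 0.777, 0.001, 0.0]
ft_force: [-0.2, -0.2, 0.1]
grip_width: 0.0353
grasp_force: 59.9
```

```bash
python3 -c "
from h import *
delta([.4503,.1087,.06])
I,D=capture('side');cv2.imwrite('pics/s4.png',cv2.resize(I[150:300,210:330],None,fx=4,fy=4,interpolation=cv2.INTER_CUBIC))"
```

```text
tcp [0.4238 0.3342 0.0697] x [-0.209  0.978  0.001] z [ 0.002  0.002 -1.   ] w 0.0353 q [ 0.67  0.33 -0.21  1.02 -0.    2.03] f [-0.25 -0.21  0.14]
tool delta [-0.226  -0.0212  0.0093]
```

View pics/s4.png

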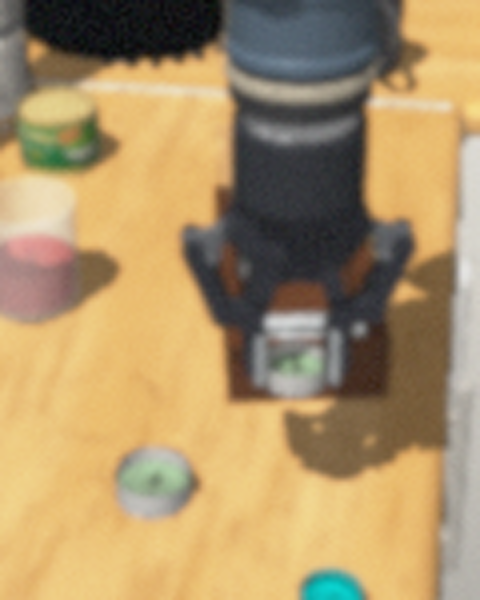

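The tealight is held between the pads at crop (298,365), upright. Before lowering it into the box, I'll measure the gripper's outline height by height.

```bash
python3 -c "
from h import *
s=readout.sense();t=s['tcp_pos'];M=R.from_quat(s['eef_rot']).as_matrix()
I,D=capture('side');p=cloud('side',D);q=(p-t)@M
h=cv2.cvtColor(I,cv2.COLOR_BGR2HSV)
k=(abs(q[...,0])<.05)&(abs(q[...,1])<.08)&(p[...,2]>t[2]+.02)
for z in np.arange(.03,.16,.008):
  m=k&(abs(p[...,2]-t[2]-z)<.004)
  if m.sum()>2: print('above tcp',z.round(3),'y',q[m][:,1].min().round(3),q[m][:,1].max().round(3),'x',q[m][:,0].min().round(3),q[m][:,0].max().round(3),m.sum())
"
```

```text
above tcp 0.038 y -0.014 0.025 x -0.014 0.017 17
above tcp 0.046 y -0.029 0.03 x -0.023 0.019 159
above tcp 0.054 y -0.029 0.032 x -0.021 0.016 63
above tcp 0.062 y -0.029 0.032 x -0.003 0.012 44
above tcp 0.07 y -0.028 0.032 x -0.004 0.012 29
above tcp 0.078 y -0.033 0.035 x -0.007 0.013 40
above tcp 0.086 y -0.048 0.049 x 0.004 0.014 61
above tcp 0.094 y -0.05 0.053 x -0.01 0.014 123
above tcp 0.102 y -0.054 0.055 x -0.011 0.017 71
above tcp 0.11 y -0.056 0.058 x -0.014 0.019 102
above tcp 0.118 y -0.06 0.062 x -0.004 0.017 107
above tcp 0.126 y -0.062 0.064 x 0.002 0.019 125
above tcp 0.134 y -0.065 0.066 x 0.0 0.021 167
above tcp 0.142 y -0.064 0.066 x -0.015 0.02 228
above tcp 0.15 y -0.041 0.045 x -0.008 0.019 121
above tcp 0.158 y -0.037 0.039 x -0.005 0.013 46
```

arm_command:
  plan:
    - {"dx": -0.02, "dy": -0.0035, "dz": 0, "rx": 0, "ry": 0, "rz": 0, "hand": 160}
    - {"dx": -0.04, "dy": -0.0035, "dz": 0, "rx": 0, "ry": 0, "rz": 0, "hand": 160}
    - {"dx": -0.04, "dy": -0.0035, "dz": 0, "rx": 0, "ry": 0, "rz": 0, "hand": 160}
    - {"dx": -0.04, "dy": -0.0035, "dz": 0, "rx": 0, "ry": 0, "rz": 0, "hand": 160}
    - {"dx": -0.04, "dy": -0.0035, "dz": 0, "rx": 0, "ry": 0, "rz": 0, "hand": 160}
    - {"dx": -0.03, "dy": -0.0035, "dz": 0, "rx": 0, "ry": 0, "rz": 0, "hand": 160}
    - {"dx": -0.016, "dy": 0, "dz": 0, "rx": 0, "ry": 0, "rz": 0, "hand": 160}
    - {"dx": 0, "dy": 0, "dz": 0, "rx": 0, "ry": 0, "rz": 0, "hand": 160}

```text
t: 7.75
tcp_pos: [0.4494, 0.107, 0.0678]
eef_rot: [0.63, 0.777, -0.0, -0.0]
ft_force: [-0.7, 0.0, -0.8]
grip_width: 0.0353
grasp_force: 59.9
```

```bash
python3 -c "
from h import *
delta([.4503,.1087,-.029])
I,D=capture('side');J,_=capture('top')
cv2.imwrite('pics/s5.png',np.hstack([cv2.resize(I[140:270,230:330],None,fx=4,fy=4,interpolation=cv2.INTER_CUBIC),cv2.resize(J[160:290,180:280],None,fx=4,fy=4,interpolation=cv2.INTER_CUBIC)]))"
```

```text
tcp [0.4494 0.107  0.0678] x [-0.207  0.978 -0.   ] z [-0.001 -0.    -1.   ] w 0.0353 q [ 0.23  0.21 -0.39  0.97 -0.    1.6 ] f [-0.72  0.01 -0.77]
tool delta [0.0014 0.0013 0.0968]
```

View pics/s5.png

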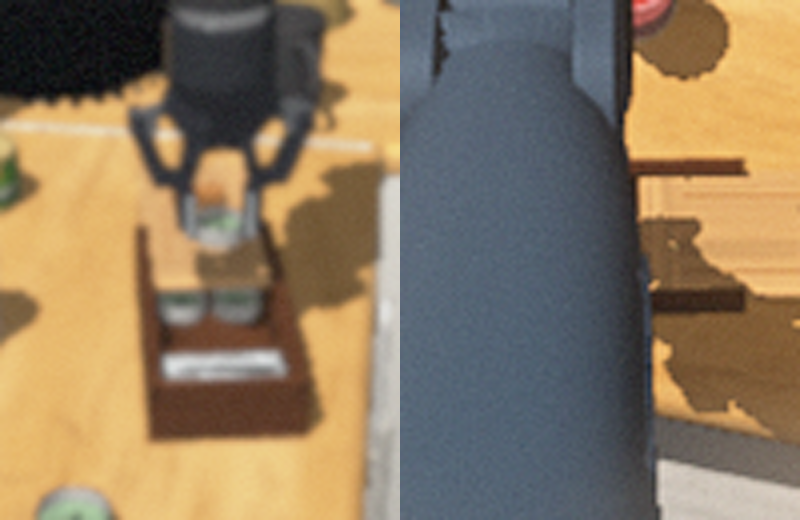

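The tealight hangs above the box in line with it. I'll lower it into the free part, slowly at the end.

arm_command:
  plan:
    - {"dx": 0.001, "dy": 0.001, "dz": 0.025, "rx": 0, "ry": 0, "rz": 0, "hand": 160}
    - {"dx": 0, "dy": 0, "dz": 0.025, "rx": 0, "ry": 0, "rz": 0, "hand": 160}
    - {"dx": 0, "dy": 0, "dz": 0.015, "rx": 0, "ry": 0, "rz": 0, "hand": 160}
    - {"dx": 0, "dy": 0, "dz": 0.01, "rx": 0, "ry": 0, "rz": 0, "hand": 160}
    - {"dx": 0, "dy": 0, "dz": 0.008, "rx": 0, "ry": 0, "rz": 0, "hand": 160}
    - {"dx": 0, "dy": 0, "dz": 0.006, "rx": 0, "ry": 0, "rz": 0, "hand": 160}
    - {"dx": 0, "dy": 0, "dz": 0, "rx": 0, "ry": 0, "rz": 0, "hand": 160}

```text
t: 8.72
tcp_pos: [0.4502, 0.1092, -0.0211]
eef_rot: [0.629, 0.777, -0.0, -0.0]
ft_force: [0.1, 0.7, -0.3]
grip_width: 0.0351
grasp_force: 59.9
```

arm_command:
  plan:
    - {"dx": 0, "dy": 0, "dz": 0.003, "rx": 0, "ry": 0, "rz": 0, "hand": 160}
    - {"dx": 0, "dy": 0, "dz": 0.002, "rx": 0, "ry": 0, "rz": 0, "hand": 160}
    - {"dx": 0, "dy": 0, "dz": 0, "rx": 0, "ry": 0, "rz": 0, "hand": 160}

```text
t: 9.1
tcp_pos: [0.4503, 0.1092, -0.0259]
eef_rot: [0.629, 0.777, -0.0, 0.0]
ft_force: [-0.8, -0.1, 0.2]
grip_width: 0.0352
grasp_force: 59.9
```

arm_command:
  plan:
    - {"dx": 0, "dy": 0, "dz": 0.002, "rx": 0, "ry": 0, "rz": 0, "hand": 160}
    - {"dx": 0, "dy": 0, "dz": 0.002, "rx": 0, "ry": 0, "rz": 0, "hand": 160}
    - {"dx": 0, "dy": 0, "dz": 0, "rx": 0, "ry": 0, "rz": 0, "hand": 160}

```text
t: 9.48
tcp_pos: [0.4502, 0.1092, -0.0301]
eef_rot: [0.629, 0.777, -0.0, -0.0]
ft_force: [1.2, -0.7, 0.4]
grip_width: 0.0352
grasp_force: 59.9
```

arm_command:
  plan:
    - {"dx": 0, "dy": 0, "dz": 0, "rx": 0, "ry": 0, "rz": 0, "hand": 140}
    - {"dx": 0, "dy": 0, "dz": 0, "rx": 0, "ry": 0, "rz": 0, "hand": 120}
    - {"dx": 0, "dy": 0, "dz": 0, "rx": 0, "ry": 0, "rz": 0, "hand": 110}
    - {"dx": 0, "dy": 0, "dz": 0, "rx": 0, "ry": 0, "rz": 0, "hand": 110}
    - {"dx": 0, "dy": 0, "dz": -0.01, "rx": 0, "ry": 0, "rz": 0, "hand": 110}
    - {"dx": 0, "dy": 0, "dz": -0.02, "rx": 0, "ry": 0, "rz": 0, "hand": 110}
    - {"dx": 0, "dy": 0, "dz": -0.04, "rx": 0, "ry": 0, "rz": 0, "hand": 110}
    - {"dx": 0, "dy": 0, "dz": -0.04, "rx": 0, "ry": 0, "rz": 0, "hand": 110}
    - {"dx": 0, "dy": 0, "dz": 0, "rx": 0, "ry": 0, "rz": 0, "hand": 110}

```text
t: 10.6
tcp_pos: [0.4525, 0.1098, 0.0835]
eef_rot: [0.629, 0.777, 0.002, 0.002]
ft_force: [1.5, 0.5, -0.2]
grip_width: 0.0484
grasp_force: 0.0
```

```bash
python3 -c "
from h import *
delta([.4925,-.0928,.08])
I,D=capture('side');J,_=capture('top')
cv2.imwrite('pics/s6.png',np.hstack([cv2.resize(I[140:270,230:330],None,fx=4,fy=4,interpolation=cv2.INTER_CUBIC),cv2.resize(J[160:290,180:280],None,fx=4,fy=4,interpolation=cv2.INTER_CUBIC)]))"
```

```text
tcp [0.4525 0.1098 0.0835] x [-0.209  0.978  0.   ] z [ 0.006  0.001 -1.   ] w 0.0484 q [ 0.24  0.2  -0.36  1.   -0.    1.6 ] f [ 1.46  0.52 -0.19]
tool delta [-0.2064 -0.0032  0.0034]
```

View pics/s6.png

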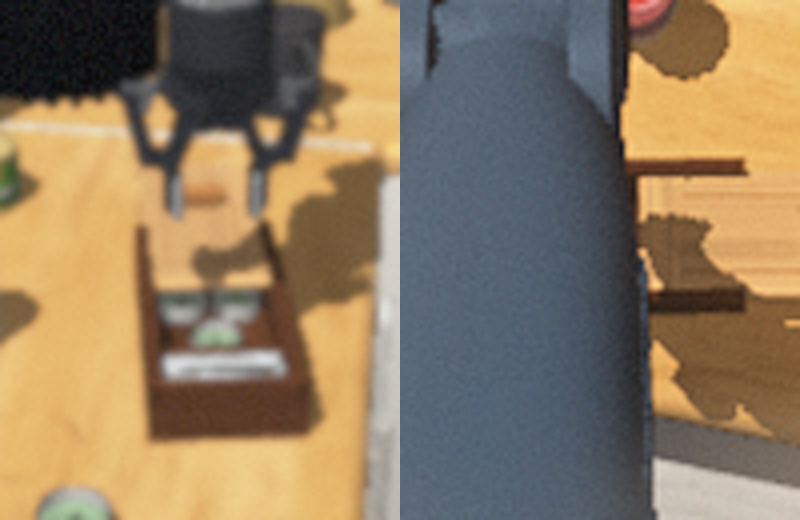

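The tealight lies flat in the free space at crop (217,333), and the lid is still in place. Next I'll shut the fingers and go behind the pull bar.

arm_command:
  plan:
    - {"dx": -0.02, "dy": -0.003, "dz": 0, "rx": 0, "ry": 0, "rz": 0, "hand": 255}
    - {"dx": -0.04, "dy": 0, "dz": 0, "rx": 0, "ry": 0, "rz": 0, "hand": 255}
    - {"dx": -0.04, "dy": 0, "dz": 0, "rx": 0, "ry": 0, "rz": 0, "hand": 255}
    - {"dx": -0.04, "dy": 0, "dz": 0, "rx": 0, "ry": 0, "rz": 0, "hand": 255}
    - {"dx": -0.04, "dy": 0, "dz": 0, "rx": 0, "ry": 0, "rz": 0, "hand": 255}
    - {"dx": -0.02, "dy": 0, "dz": 0, "rx": 0, "ry": 0, "rz": 0, "hand": 255}
    - {"dx": -0.009, "dy": 0, "dz": 0, "rx": 0, "ry": 0, "rz": 0, "hand": 255}
    - {"dx": 0, "dy": 0, "dz": 0, "rx": 0, "ry": 0, "rz": 0, "hand": 255}
    - {"dx": 0, "dy": 0, "dz": 0, "rx": 0, "ry": 0, "rz": 0, "hand": 255}

```text
t: 11.82
tcp_pos: [0.4906, -0.095, 0.0798]
eef_rot: [0.629, 0.778, -0.0, -0.0]
ft_force: [0.2, -0.6, -0.1]
grip_width: 0.0002
grasp_force: 0.0
```

```bash
cat >> h.py <<'E'
e2=np.array([-.2096,.9778]);O=np.array([.4528,.097])
def boxf(p):
    d=p[...,:2]-O; return np.stack([d@e2,d@np.array([-e2[1],e2[0]]),p[...,2]],-1)
E
python3 -c "
from h import *
delta([.4936,-.0937,.012])
s=readout.sense();t=s['tcp_pos'];print('box',boxf(t).round(4))
for n in ('side','top'):
  I,D=capture(n);p=boxf(cloud(n,D));cv2.imwrite(f'pics/{n}7.png',I)
  tb=boxf(t)
  k=(abs(p[...,0]-tb[0])<.06)&(abs(p[...,1])<.03)
  print(n)
  for z in np.arange(.036,.16,.008):
    m=k&(abs(p[...,2]-z)<.004)
    if m.sum()>2: print(z.round(3),m.sum(),'x',np.percentile(p[m][:,0],[3,97]).round(3),'y',np.percentile(p[m][:,1],[3,97]).round(3))
"
```

```text
tcp [ 0.4906 -0.095   0.0798] x [-0.21   0.978  0.   ] z [-0.001  0.    -1.   ] w 0.0002 q [-0.19  0.26 -0.28  1.02  0.    1.17] f [ 0.17 -0.56 -0.06]
tool delta [0.0006 0.0032 0.0678]
box [-0.1957  0.0033  0.0798]
side
0.036 32 x [-0.247 -0.147] y [-0.029  0.027]
0.044 151 x [-0.239 -0.138] y [-0.029  0.029]
0.052 29 x [-0.163 -0.152] y [-0.025  0.02 ]
0.06 27 x [-0.165 -0.156] y [-0.022  0.02 ]
0.124 9 x [-0.193 -0.184] y [-0.008  0.011]
0.132 22 x [-0.203 -0.182] y [-0.011  0.015]
0.14 19 x [-0.204 -0.184] y [-0.011  0.015]
0.148 19 x [-0.205 -0.182] y [-0.011  0.015]
0.156 18 x [-0.201 -0.181] y [-0.009  0.014]
top
```

arm_command:
  plan:
    - {"dx": -0.003, "dy": 0.003, "dz": 0.025, "rx": 0, "ry": 0, "rz": 0, "hand": 255}
    - {"dx": 0, "dy": 0, "dz": 0.02, "rx": 0, "ry": 0, "rz": 0, "hand": 255}
    - {"dx": 0, "dy": 0, "dz": 0.015, "rx": 0, "ry": 0, "rz": 0, "hand": 255}
    - {"dx": 0, "dy": 0, "dz": 0.006, "rx": 0, "ry": 0, "rz": 0, "hand": 255}
    - {"dx": 0, "dy": 0, "dz": 0.004, "rx": 0, "ry": 0, "rz": 0, "hand": 255}
    - {"dx": 0, "dy": 0, "dz": 0.002, "rx": 0, "ry": 0, "rz": 0, "hand": 255}
    - {"dx": 0, "dy": 0, "dz": 0, "rx": 0, "ry": 0, "rz": 0, "hand": 255}

```text
t: 12.8
tcp_pos: [0.4948, -0.0982, 0.0084]
eef_rot: [0.629, 0.777, 0.0, 0.0]
ft_force: [0.8, 0.9, -0.5]
grip_width: -0.0004
grasp_force: 0.0
```

```bash
cat > look.py <<'E'
from h import *
s=readout.sense();t=boxf(s['tcp_pos']);print('tcp box',t.round(4),'f',s['ft_force'].round(2))
I,D=capture('side');p=boxf(cloud('side',D));h=cv2.cvtColor(I,cv2.COLOR_BGR2HSV)
k=(abs(p[...,0]-t[0])<.05)&(abs(p[...,1])<.03);col=(h[...,1]>90)
m=k&col&(p[...,2]>.05)&(p[...,2]<.066); q=p[m];print('bar',m.sum(),np.percentile(q,[3,50,97],axis=0).round(4).tolist())
m=k&~col&(p[...,2]>.035)&(abs(p[...,0]-t[0])<.025)
q=p[m];print('fingers',m.sum(),np.percentile(q,[2,50],axis=0).round(4).tolist(),'xmax',np.percentile(q[:,0],97).round(4))
E
python3 look.py
```

```text
tcp box [-1.996e-01 -1.000e-04  8.400e-03] f [ 0.8   0.85 -0.51]
bar 50 [[-0.183, -0.0232, 0.0504], [-0.158, -0.004, 0.0567], [-0.1533, 0.0196, 0.0614]]
fingers 470 [[-0.1972, -0.0296, 0.0517], [-0.188, -0.0023, 0.1446]] xmax -0.1751
```

arm_command:
  plan:
    - {"dx": 0.004, "dy": 0, "dz": 0.002, "rx": 0, "ry": 0, "rz": 0, "hand": 255}
    - {"dx": 0.006, "dy": 0, "dz": 0, "rx": 0, "ry": 0, "rz": 0, "hand": 255}
    - {"dx": 0.003, "dy": 0, "dz": 0, "rx": 0, "ry": 0, "rz": 0, "hand": 255}
    - {"dx": 0.003, "dy": 0, "dz": 0, "rx": 0, "ry": 0, "rz": 0, "hand": 255}
    - {"dx": 0.003, "dy": 0, "dz": 0, "rx": 0, "ry": 0, "rz": 0, "hand": 255}
    - {"dx": 0.003, "dy": 0, "dz": 0, "rx": 0, "ry": 0, "rz": 0, "hand": 255}
    - {"dx": 0.003, "dy": 0, "dz": 0, "rx": 0, "ry": 0, "rz": 0, "hand": 255}
    - {"dx": 0.003, "dy": 0, "dz": 0, "rx": 0, "ry": 0, "rz": 0, "hand": 255}

```text
t: 13.85
tcp_pos: [0.4889, -0.0707, 0.0063]
eef_rot: [0.629, 0.777, -0.0, 0.0]
ft_force: [0.2, -1.6, 1.7]
grip_width: 0.0001
grasp_force: 0.9
```

```bash
python3 look.py
```

```text
tcp box [-0.1716 -0.0002  0.0063] f [ 0.17 -1.56  1.67]
bar 55 [[-0.1582, -0.0232, 0.0508], [-0.1493, -0.0018, 0.0564], [-0.145, 0.0189, 0.0596]]
fingers 476 [[-0.1702, -0.0294, 0.0617], [-0.1595, -0.001, 0.1425]] xmax -0.1471
```

The fingers are in contact and the bar has moved about 8 mm at 1.6 N. I'll push through the free travel.

arm_command:
  plan:
    - {"dx": 0.005, "dy": 0, "dz": 0, "rx": 0, "ry": 0, "rz": 0, "hand": 255}
    - {"dx": 0.005, "dy": 0, "dz": 0, "rx": 0, "ry": 0, "rz": 0, "hand": 255}
    - {"dx": 0.005, "dy": 0, "dz": 0, "rx": 0, "ry": 0, "rz": 0, "hand": 255}
    - {"dx": 0.005, "dy": 0, "dz": 0, "rx": 0, "ry": 0, "rz": 0, "hand": 255}
    - {"dx": 0.005, "dy": 0, "dz": 0, "rx": 0, "ry": 0, "rz": 0, "hand": 255}
    - {"dx": 0.005, "dy": 0, "dz": 0, "rx": 0, "ry": 0, "rz": 0, "hand": 255}

```text
t: 14.65
tcp_pos: [0.4823, -0.041, 0.0061]
eef_rot: [0.629, 0.777, -0.0, -0.0]
ft_force: [-0.7, -0.2, -0.1]
grip_width: -0.0001
grasp_force: 0.4
```

```bash
python3 look.py
```

```text
tcp box [-1.411e-01  1.000e-04  6.100e-03] f [-0.66 -0.22 -0.06]
bar 56 [[-0.1267, -0.0238, 0.051], [-0.1199, -0.0038, 0.0572], [-0.1148, 0.0194, 0.061]]
fingers 520 [[-0.1409, -0.0296, 0.0626], [-0.1291, -0.0029, 0.1439]] xmax -0.1165
```

arm_command:
  plan:
    - {"dx": 0.005, "dy": 0, "dz": 0, "rx": 0, "ry": 0, "rz": 0, "hand": 255}
    - {"dx": 0.005, "dy": 0, "dz": 0, "rx": 0, "ry": 0, "rz": 0, "hand": 255}
    - {"dx": 0.005, "dy": 0, "dz": 0, "rx": 0, "ry": 0, "rz": 0, "hand": 255}
    - {"dx": 0.005, "dy": 0, "dz": 0, "rx": 0, "ry": 0, "rz": 0, "hand": 255}
    - {"dx": 0.005, "dy": 0, "dz": 0, "rx": 0, "ry": 0, "rz": 0, "hand": 255}
    - {"dx": 0.005, "dy": 0, "dz": 0, "rx": 0, "ry": 0, "rz": 0, "hand": 255}

```text
t: 15.45
tcp_pos: [0.4761, -0.0117, 0.0061]
eef_rot: [0.629, 0.777, -0.0, 0.0]
ft_force: [-1.1, -1.0, 0.1]
grip_width: -0.0001
grasp_force: 0.3
```

```bash
python3 look.py
```

```text
tcp box [-0.1112 -0.      0.0061] f [-1.06 -0.98  0.11]
bar 62 [[-0.102, -0.0225, 0.0508], [-0.0896, -0.0029, 0.058], [-0.0845, 0.0198, 0.0613]]
fingers 497 [[-0.1096, -0.0283, 0.0632], [-0.0994, 0.0006, 0.1427]] xmax -0.0867
```

arm_command:
  plan:
    - {"dx": 0.003, "dy": 0, "dz": 0, "rx": 0, "ry": 0, "rz": 0, "hand": 255}
    - {"dx": 0.003, "dy": 0, "dz": 0, "rx": 0, "ry": 0, "rz": 0, "hand": 255}
    - {"dx": 0.003, "dy": 0, "dz": 0, "rx": 0, "ry": 0, "rz": 0, "hand": 255}
    - {"dx": 0.002, "dy": 0, "dz": 0, "rx": 0, "ry": 0, "rz": 0, "hand": 255}

```text
t: 16.0
tcp_pos: [0.4739, -0.0012, 0.0061]
eef_rot: [0.629, 0.777, -0.0, 0.0]
ft_force: [-0.3, 0.4, -0.0]
grip_width: 0.0
grasp_force: 0.3
```

arm_command:
  plan:
    - {"dx": 0.0015, "dy": 0, "dz": 0, "rx": 0, "ry": 0, "rz": 0, "hand": 255}
    - {"dx": 0.0015, "dy": 0, "dz": 0, "rx": 0, "ry": 0, "rz": 0, "hand": 255}

```text
t: 16.25
tcp_pos: [0.4733, 0.0017, 0.0061]
eef_rot: [0.629, 0.777, -0.0, 0.0]
ft_force: [-0.4, -0.6, 0.5]
grip_width: 0.0003
grasp_force: 0.4
```

arm_command:
  plan:
    - {"dx": 0.0015, "dy": 0, "dz": 0, "rx": 0, "ry": 0, "rz": 0, "hand": 255}
    - {"dx": 0.0015, "dy": 0, "dz": 0, "rx": 0, "ry": 0, "rz": 0, "hand": 255}

```text
t: 16.5
tcp_pos: [0.4727, 0.0046, 0.0061]
eef_rot: [0.629, 0.777, -0.0, 0.0]
ft_force: [0.2, -1.2, 0.7]
grip_width: 0.0002
grasp_force: 0.4
```

arm_command:
  plan:
    - {"dx": 0.0015, "dy": 0, "dz": 0, "rx": 0, "ry": 0, "rz": 0, "hand": 255}
    - {"dx": 0.0015, "dy": 0, "dz": 0, "rx": 0, "ry": 0, "rz": 0, "hand": 255}

```text
t: 16.75
tcp_pos: [0.472, 0.0076, 0.0061]
eef_rot: [0.629, 0.777, -0.0, 0.0]
ft_force: [0.0, -0.8, 0.8]
grip_width: 0.0
grasp_force: 0.4
```

arm_command:
  plan:
    - {"dx": 0.0015, "dy": 0, "dz": 0, "rx": 0, "ry": 0, "rz": 0, "hand": 255}
    - {"dx": 0.0015, "dy": 0, "dz": 0, "rx": 0, "ry": 0, "rz": 0, "hand": 255}

```text
t: 17.0
tcp_pos: [0.4714, 0.0105, 0.0061]
eef_rot: [0.629, 0.777, -0.0, 0.0]
ft_force: [-0.6, -0.7, 0.3]
grip_width: -0.0001
grasp_force: 0.4
```

arm_command:
  plan:
    - {"dx": 0.001, "dy": 0, "dz": 0, "rx": 0, "ry": 0, "rz": 0, "hand": 255}
    - {"dx": 0.001, "dy": 0, "dz": 0, "rx": 0, "ry": 0, "rz": 0, "hand": 255}

```text
t: 17.25
tcp_pos: [0.471, 0.0124, 0.0061]
eef_rot: [0.629, 0.777, -0.0, 0.0]
ft_force: [1.0, -1.5, 0.2]
grip_width: -0.0003
grasp_force: 0.4
```

arm_command:
  plan:
    - {"dx": 0.001, "dy": 0, "dz": 0, "rx": 0, "ry": 0, "rz": 0, "hand": 255}
    - {"dx": 0.001, "dy": 0, "dz": 0, "rx": 0, "ry": 0, "rz": 0, "hand": 255}

```text
t: 17.5
tcp_pos: [0.4706, 0.0144, 0.0061]
eef_rot: [0.629, 0.777, -0.0, 0.0]
ft_force: [0.1, -2.4, 0.9]
grip_width: -0.0002
grasp_force: 1.2
```

arm_command:
  plan:
    - {"dx": 0.001, "dy": 0, "dz": 0, "rx": 0, "ry": 0, "rz": 0, "hand": 255}
    - {"dx": 0.001, "dy": 0, "dz": 0, "rx": 0, "ry": 0, "rz": 0, "hand": 255}

```text
t: 17.75
tcp_pos: [0.4705, 0.016, 0.0063]
eef_rot: [0.629, 0.777, -0.0, 0.0]
ft_force: [1.3, -3.5, 3.0]
grip_width: -0.0002
grasp_force: 1.7
```

arm_command:
  plan:
    - {"dx": 0.001, "dy": 0, "dz": 0, "rx": 0, "ry": 0, "rz": 0, "hand": 255}
    - {"dx": 0.001, "dy": 0, "dz": 0, "rx": 0, "ry": 0, "rz": 0, "hand": 255}

```text
t: 18.0
tcp_pos: [0.4703, 0.0172, 0.0063]
eef_rot: [0.629, 0.777, -0.001, 0.001]
ft_force: [1.5, -9.0, 3.0]
grip_width: 0.0
grasp_force: 4.4
```

arm_command:
  plan:
    - {"dx": 0.001, "dy": 0, "dz": 0, "rx": 0, "ry": 0, "rz": 0, "hand": 255}
    - {"dx": 0.001, "dy": 0, "dz": 0, "rx": 0, "ry": 0, "rz": 0, "hand": 255}

```text
t: 18.25
tcp_pos: [0.4699, 0.0193, 0.0064]
eef_rot: [0.629, 0.777, -0.0, 0.001]
ft_force: [1.8, -7.9, 3.5]
grip_width: -0.0001
grasp_force: 4.0
```

arm_command:
  plan:
    - {"dx": 0.001, "dy": 0, "dz": 0, "rx": 0, "ry": 0, "rz": 0, "hand": 255}
    - {"dx": 0.001, "dy": 0, "dz": 0, "rx": 0, "ry": 0, "rz": 0, "hand": 255}

```text
t: 18.5
tcp_pos: [0.4694, 0.0214, 0.0064]
eef_rot: [0.629, 0.777, -0.0, 0.001]
ft_force: [1.9, -6.4, 3.8]
grip_width: -0.0002
grasp_force: 3.5
```

The ridge was met at tcp y ≈ 0.015, with a 9 N peak that is now falling. Home should come at y ≈ 0.037–0.038.

arm_command:
  plan:
    - {"dx": 0.001, "dy": 0, "dz": 0, "rx": 0, "ry": 0, "rz": 0, "hand": 255}
    - {"dx": 0.001, "dy": 0, "dz": 0, "rx": 0, "ry": 0, "rz": 0, "hand": 255}
    - {"dx": 0.001, "dy": 0, "dz": 0, "rx": 0, "ry": 0, "rz": 0, "hand": 255}
    - {"dx": 0.001, "dy": 0, "dz": 0, "rx": 0, "ry": 0, "rz": 0, "hand": 255}

```text
t: 19.0
tcp_pos: [0.4685, 0.0256, 0.0064]
eef_rot: [0.629, 0.777, -0.0, 0.001]
ft_force: [0.6, -5.5, 4.4]
grip_width: -0.0002
grasp_force: 2.8
```

arm_command:
  plan:
    - {"dx": 0.001, "dy": 0, "dz": 0, "rx": 0, "ry": 0, "rz": 0, "hand": 255}
    - {"dx": 0.001, "dy": 0, "dz": 0, "rx": 0, "ry": 0, "rz": 0, "hand": 255}
    - {"dx": 0.001, "dy": 0, "dz": 0, "rx": 0, "ry": 0, "rz": 0, "hand": 255}
    - {"dx": 0.001, "dy": 0, "dz": 0, "rx": 0, "ry": 0, "rz": 0, "hand": 255}

```text
t: 19.5
tcp_pos: [0.4676, 0.0298, 0.0063]
eef_rot: [0.629, 0.777, 0.0, 0.0]
ft_force: [1.5, -3.6, 3.7]
grip_width: 0.0001
grasp_force: 2.0
```

arm_command:
  plan:
    - {"dx": 0.001, "dy": 0, "dz": 0, "rx": 0, "ry": 0, "rz": 0, "hand": 255}
    - {"dx": 0.001, "dy": 0, "dz": 0, "rx": 0, "ry": 0, "rz": 0, "hand": 255}
    - {"dx": 0.001, "dy": 0, "dz": 0, "rx": 0, "ry": 0, "rz": 0, "hand": 255}

```text
t: 19.88
tcp_pos: [0.4663, 0.0333, 0.0059]
eef_rot: [0.629, 0.778, -0.0, -0.0]
ft_force: [-0.0, -1.2, -0.3]
grip_width: 0.0
grasp_force: 0.4
```

arm_command:
  plan:
    - {"dx": 0.001, "dy": 0, "dz": 0, "rx": 0, "ry": 0, "rz": 0, "hand": 255}

```text
t: 20.0
tcp_pos: [0.466, 0.0343, 0.0059]
eef_rot: [0.629, 0.778, -0.0, -0.0]
ft_force: [-0.2, -0.0, 0.2]
grip_width: -0.0003
grasp_force: 0.0
```

arm_command:
  plan:
    - {"dx": 0.001, "dy": 0, "dz": 0, "rx": 0, "ry": 0, "rz": 0, "hand": 255}

```text
t: 20.12
tcp_pos: [0.4659, 0.0351, 0.0059]
eef_rot: [0.629, 0.778, -0.0, -0.0]
ft_force: [-0.6, 0.1, 0.3]
grip_width: 0.0001
grasp_force: 0.0
```

The force dropped to zero and contact was lost, so the lid seems to have jumped ahead. I'll check where the bar is.

```bash
python3 look.py
python3 - <<'E'
from h import *
I,D=capture('side');cv2.imwrite('pics/s8.png',cv2.resize(I[150:260,240:320],None,fx=6,fy=5.4,interpolation=cv2.INTER_CUBIC))
p=boxf(cloud('side',D));h=cv2.cvtColor(I,cv2.COLOR_BGR2HSV)
m=(abs(p[...,1])<.03)&(p[...,2]>.037)&(p[...,2]<.047)&(h[...,2]>140)&(h[...,1]>60);print('lid nose',np.percentile(p[m][:,0],[90,97,99.5]).round(4))
E
```

```text
tcp box [-0.0632  0.0002  0.0059] f [-0.56  0.09  0.3 ]
bar 65 [[-0.0605, -0.0224, 0.0508], [-0.0401, -0.0037, 0.0572], [-0.0356, 0.0181, 0.0616]]
fingers 541 [[-0.0626, -0.0283, 0.0616], [-0.0512, 0.0005, 0.1428]] xmax -0.0386
lid nose [0.0771 0.0866 0.0943]
```

View pics/s8.png

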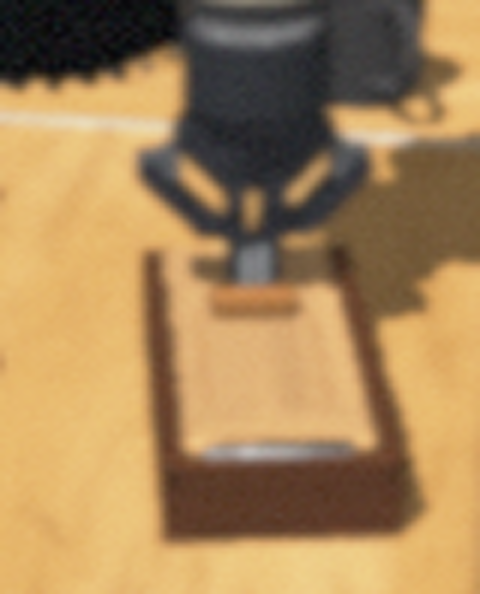

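The view shows the lid nearly covering the box, its nose at crop y ≈ 440 next to the steel strip. The bar is about 1.5 mm ahead of the fingers, which agrees with home at ridge contact + 23 mm. I'll feel gently that it's seated.

arm_command:
  plan:
    - {"dx": 0.0005, "dy": 0, "dz": 0, "rx": 0, "ry": 0, "rz": 0, "hand": 255}
    - {"dx": 0.0005, "dy": 0, "dz": 0, "rx": 0, "ry": 0, "rz": 0, "hand": 255}

```text
t: 20.48
tcp_pos: [0.466, 0.0359, 0.0061]
eef_rot: [0.629, 0.777, -0.0, -0.0]
ft_force: [0.1, -0.5, -0.7]
grip_width: -0.0001
grasp_force: 0.0
```

arm_command:
  plan:
    - {"dx": 0.0005, "dy": 0, "dz": 0, "rx": 0, "ry": 0, "rz": 0, "hand": 255}

```text
t: 20.6
tcp_pos: [0.4659, 0.0363, 0.0061]
eef_rot: [0.629, 0.777, -0.0, 0.0]
ft_force: [0.5, -0.7, -0.2]
grip_width: -0.0001
grasp_force: 0.3
```

arm_command:
  plan:
    - {"dx": 0.0005, "dy": 0, "dz": 0, "rx": 0, "ry": 0, "rz": 0, "hand": 255}

```text
t: 20.72
tcp_pos: [0.4658, 0.0368, 0.0061]
eef_rot: [0.629, 0.777, -0.0, 0.0]
ft_force: [-0.2, -0.4, -0.8]
grip_width: 0.0001
grasp_force: 0.3
```

arm_command:
  plan:
    - {"dx": 0.0005, "dy": 0, "dz": 0, "rx": 0, "ry": 0, "rz": 0, "hand": 255}

```text
t: 20.85
tcp_pos: [0.4657, 0.0373, 0.0061]
eef_rot: [0.629, 0.777, -0.0, 0.0]
ft_force: [0.4, -0.3, 1.1]
grip_width: 0.0003
grasp_force: 0.3
```

arm_command:
  plan:
    - {"dx": 0.0005, "dy": 0, "dz": 0, "rx": 0, "ry": 0, "rz": 0, "hand": 255}

```text
t: 20.98
tcp_pos: [0.4656, 0.0378, 0.0061]
eef_rot: [0.629, 0.777, -0.0, 0.0]
ft_force: [1.1, -1.8, -0.2]
grip_width: 0.0001
grasp_force: 0.3
```

arm_command:
  plan:
    - {"dx": 0.0005, "dy": 0, "dz": 0, "rx": 0, "ry": 0, "rz": 0, "hand": 255}

```text
t: 21.1
tcp_pos: [0.4655, 0.0382, 0.0061]
eef_rot: [0.629, 0.777, -0.0, 0.0]
ft_force: [-0.5, -2.5, -0.4]
grip_width: -0.0003
grasp_force: 1.2
```

arm_command:
  plan:
    - {"dx": 0.0004, "dy": 0, "dz": 0, "rx": 0, "ry": 0, "rz": 0, "hand": 255}

```text
t: 21.22
tcp_pos: [0.4655, 0.0383, 0.0061]
eef_rot: [0.629, 0.777, -0.0, 0.0]
ft_force: [0.3, -3.4, -0.9]
grip_width: 0.0003
grasp_force: 2.1
```

There is a firm stop: the force rises while the TCP stands still, and it is only 3.4 N. It comes about 1.5 mm past the predicted home, after the snap, so the lid is latched. I'll back off, rise and check.

arm_command:
  plan:
    - {"dx": -0.002, "dy": 0, "dz": 0, "rx": 0, "ry": 0, "rz": 0, "hand": 255}
    - {"dx": -0.008, "dy": 0, "dz": 0, "rx": 0, "ry": 0, "rz": 0, "hand": 255}
    - {"dx": -0.005, "dy": 0, "dz": -0.01, "rx": 0, "ry": 0, "rz": 0, "hand": 255}
    - {"dx": 0, "dy": 0, "dz": -0.03, "rx": 0, "ry": 0, "rz": 0, "hand": 255}
    - {"dx": 0, "dy": 0, "dz": -0.04, "rx": 0, "ry": 0, "rz": 0, "hand": 255}
    - {"dx": -0.04, "dy": 0, "dz": -0.03, "rx": 0, "ry": 0, "rz": 0, "hand": 255}
    - {"dx": -0.05, "dy": 0, "dz": -0.02, "rx": 0, "ry": 0, "rz": 0, "hand": 255}
    - {"dx": -0.05, "dy": 0, "dz": 0, "rx": 0, "ry": 0, "rz": 0, "hand": 255}
    - {"dx": -0.05, "dy": 0, "dz": 0, "rx": 0, "ry": 0, "rz": 0, "hand": 255}
    - {"dx": 0, "dy": 0, "dz": 0, "rx": 0, "ry": 0, "rz": 0, "hand": 255}

```text
t: 22.48
tcp_pos: [0.5086, -0.1651, 0.1366]
eef_rot: [0.631, 0.776, -0.0, 0.001]
ft_force: [0.6, -0.1, -0.3]
grip_width: -0.0001
grasp_force: 0.0
```

Run:
```python
from h import *
I,D=capture('side');J,E=capture('top')
cv2.imwrite('pics/s9.png',np.hstack([cv2.resize(I[150:300,200:330],(390,450),interpolation=cv2.INTER_CUBIC),cv2.resize(J[130:260,180:300],(400,450),interpolation=cv2.INTER_CUBIC)]))
p=boxf(cloud('side',D));h=cv2.cvtColor(I,cv2.COLOR_BGR2HSV)
m=(abs(p[...,1])<.03)&(abs(p[...,0]+.04)<.05)&(p[...,2]>.05)&(p[...,2]<.066);print('bar',np.percentile(p[m],[3,50,97],axis=0).round(4).tolist())
m=(abs(p[...,1])<.03)&(p[...,2]>.037)&(p[...,2]<.047)&(h[...,2]>140)&(h[...,1]>60);print('lid nose',np.percentile(p[m][:,0],[90,97,99.5]).round(4))
print(readout.sense()['t'],readout.sense()['tcp_pos'])
```

```text
bar [[-0.0448, -0.0225, 0.0505], [-0.0383, -0.001, 0.0572], [-0.0336, 0.018, 0.0615]]
lid nose [0.0746 0.0851 0.0939]
22.575 [ 0.50782707 -0.16231359  0.13636687]
```

View pics/s9.png

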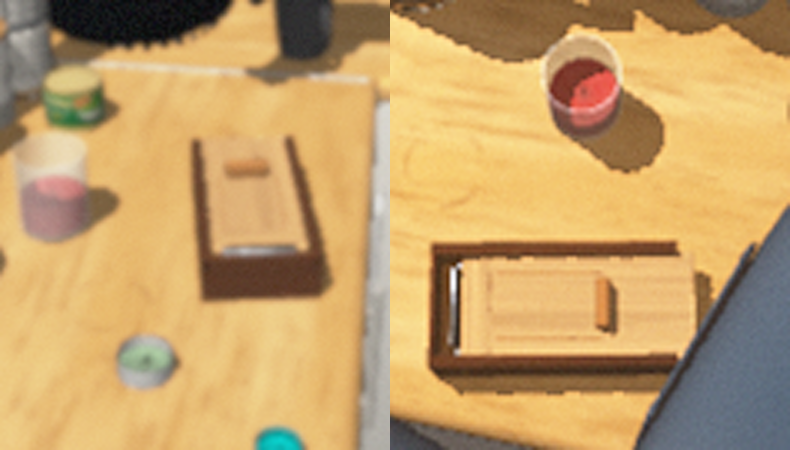

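The final view shows the lid covering the cavity, with its nose at the steel strip (top crop x ≈ 460) and the bar in place. The glass candle and food tin stand where they were, and the robot is touching nothing. I'm handing in the job.

```bash
python3 -c "
from plant import order
print(order.job_done())"
```

```text
the job is handed in; nothing more can be done
None
```

The tealight lies flat in the box and the lid is shut; I felt it snap over the ridge, with the highest push force I read about 9 N. The job was handed in at about 22.6 s, and the result of the judging was not shown.

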